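# Square a copper blank into the corner of the marking plate

## Robot

A 6-joint arm with a two-finger parallel gripper is mounted at the origin on the work surface. World frame = base frame: x ahead of the robot, y to its left, z up, the work surface at z = 0. Lengths are in m, angles in degrees, forces in N, time in s.
With the tool pointing down it reaches from about 0.35 to 0.875 m from the base axis. Payload 4.2 kg.
Tool frame: the origin (TCP) lies on the centre line of the jaws, within the pads' length; the fingertips stand 19 mm ahead of it and the grasp point (between the pads) is the TCP; z points along the fingers, y is the line along which they close (so a half turn about z gives the same grasp; the last joint's range is limited). The gripper opens to 87 mm and grips with 3 to 60 N. Pads are 19 mm wide; open, the fingers measure 117 mm over their backs; the gripper's body (75 mm by 190 mm) begins 51 mm behind the grasp point.
Start: joints at [-52.506, 22.042, 0.453, 0, -68.411, -14.817], TCP at [0.241, -0.577, 0.242] pointing down, gripper open.
Joint ranges: [-179.83, 179.83], [-69.29, 118.12], [-61.27, 80.66], [-181.25, 117.63], [-171.15, -9.14], [-177.46, 177.46]. Speed limits (degrees/s): [159.86, 159.86, 180, 180, 180, 180].

## Interface

Orientations are given as a 3x3 rotation matrix whose columns are the frame's x, y, z axes.
In Python, from station import sense, capture, finish_job, search_frame, masks_of gives the robot as it stands.
- The arm moves only by the tool drive_tool, never from a script. Its argument "rows" is a list of rows, each a list of 7 numbers: the opening in per cent of the stroke, from 0 (shut) to 100 (fully open), then the shift along the world's x, y, z in mm, then the turn, a rotation vector about the world's x, y, z in rad. In form: [[fingers, dx, dy, dz, wx, wy, wz], ...]. A call has 1 to 5 rows; each row shifts and turns the commanded pose from where the row before left it; what a row does not reach is not made up. A row lasts 1/12 s, in which the tool goes at most 41.7 mm and 7.16 degrees, less where a joint would pass 70% of its speed; a pose out of reach is approached as far as the arm can. A call is refused whole if a number of a shift passes 41.7 or a number of a turn 0.125, either way. A call with a gripper value outside its range is refused whole. The fingers move at their own pace and stop on an object; the grip force is fixed at half the most. Time passes only in rows, so rows that do not move let the fingers close. It gives the time, the measured TCP pose, the force, the opening and the grip force at its end, in the units of the state.
- sense(): the state, without advancing time (a new reading comes with each control period).
- capture(name): name is "scene" or "top"; returns a dict with "frame" (384x512x3 uint8, red, green, blue), "z_map" (384x512 float32, m along the optical axis (not along the pixel's ray), 0 where there is no reading), "fx", "fy", "cx", "cy" (pixels), "distortion" ([k1, k2, p1, p2, k3] as OpenCV has them; the pictures are not rectified), "R" (3x3) and "t" (3): a world point X has camera coordinates R X + t. Camera axes: x right, y down, z forward; pixel columns grow to the right and rows downward; lengths in m; the calibration is good to about 2 mm. A picture is of the moment at which its call begins.
- finish_job(): hands the job in; it is judged then, once.
Trained networks look in a picture, given as the dict that the camera call returned (one of the last four; its "shot" number tells which), for a name from the list of things; names that differ only in an ending like _2 or _b are one class to them, and where a whole thing is asked for, a point or a joint stands for the part that bears it (a point fixed in the world has none). Each returns a list of dicts, best first, with "p" (0 to 1); they miss things now and then, are a little off and sometimes report something else, mostly with a low value. They report only what shows in the picture. A call takes as long as a camera call. They do not tell look-alikes from the thing itself.
- search_frame(label, picture): "xy" ([column, row] in pixels, amid what is visible of it).
- masks_of(label, picture): "region" (384x512 bool, what is visible of it) and "xy" ([column, row] in pixels, amid what is visible of it).
The state is a dict: "time_s": time; "joints": joint angles; "joint_velocities": joint speeds; "effort": joint torques, N m; "tcp_pos": TCP position; "ee_rot": TCP orientation; "wrist_force": force on the tool from outside, world axes, zero at the start; "moment": the same for the moment, N m; "gripper_width": opening from 0.0 (shut) to 1.0 (fully open); "gripper_force": force on a finger pad.
Only numpy, scipy, OpenCV 4.12 (cv2) and the standard library are available. Lean on these libraries where they do the work, as an engineer would, in place of code of your own. Each camera call takes 0.05 s, during which the arm holds its last target. There are 200 camera calls.

## Task

Take the wooden tamper by its handle and nudge the copper blank across the dark marking plate, sliding it flat, until its far long edge lies flush along the steel fence and its end touches the brass stop; finish with a firm but gentle press of the tamper on the blank's free corner, towards the corner of fence and stop, so that it bears on both at once. Soft polished copper dents and stains: never push it hard, and never touch it with the gripper. Then stand the tamper upright on its cork pad again, let go, and leave the bowl, pot and brass plates where they are.

Things in the scene. Friction and masses are not known exactly. Their poses are not given: they have to be found in the camera images.
- bed: The marking machine's loading plate: dark steel, 220 (x) x 300 (y) x 12 mm, fixed on the bench, with drilled dots (flat, only looks). Origin at the centre of its underside, on the bench; top face 12 mm above. Its x axis points squarely to the fence, its y axis runs along the fence towards the brass stop. Its place and yaw vary.
- fence: Bright steel fence bar along the far (+x) side of the plate, fixed, 20 mm wide, 290 mm long, standing 10 mm above the plate. Origin in the middle of its working face (the face that looks to -x of the plate), at the level of the plate's top; same axes as the plate. The blank is on its -x side.
- stop: Brass end stop with a small black knob (top 20 mm above the plate), fixed on the plate and butted on the fence; its place along the fence varies. Origin where its working face (which looks to -y of the plate) meets the fence's face, at the level of the plate's top; same axes as the plate. The face reaches 45 mm from the fence (towards -x) and is 10 mm high; the block is 26 mm thick behind the face (+y).
- blank_mid (a point): Centre (half-way up) of the loose copper blank, 70 (its x) x 100 (its y) x 6 mm, 300 to 440 g, flat on the plate, centimetres short of fence and stop, up to 0.3 rad askew to the plate. Its x axis points roughly to the fence, its y axis roughly to the stop. Polished, it slides on the plate with under 1 N. More than 9 N from the tamper dents it; so can running it into fence or stop faster than 15 mm/s.
- corner_a (a point): The blank's corner at its +x, +y (35, 50 mm from the centre), half-way up (3 mm above its underside): it is to end in the corner of fence and stop. Axes of the blank.
- corner_b (a point): The blank's corner at +x, -y (35, -50 mm), half-way up: the other end of the edge that is to lie on the fence.
- corner_c (a point): The blank's corner at -x, -y (-35, -50 mm), half-way up: the free corner, diagonally opposite to corner_a. Pressed here, the blank is seated when it bears on fence and stop at once with at least 2.5 N each for half a second: the tamper must push with about 5 N towards each, as friction takes a part.
- tamper_mid (a point): Middle of the handle (half-way up) of the loose wooden tamper that stands upright on the cork pad: round foot of 36 mm diameter and 20 mm height with a brass band, square handle 20 x 20 mm above it up to 94 mm, wooden cap to 98 mm in all, 90 g. This point lies on its axis, 48 mm above its underside. z points up along the handle, x and y are square to the handle's flats. Its yaw varies.
- pad: Round cork pad, 84 mm diameter, 6 mm thick, fixed on the bench left or right of the plate. Origin at the centre of its underside, on the bench.
- bowl: Bystander: lidded copper sugar bowl, 100 mm diameter, 92 mm high, loose, on the other side of the plate from the pad. Origin at the centre of its underside.
- pot: Bystander: small copper coffee pot, 74 mm diameter, 66 mm high, with a brass handle that reaches 89 mm to its own +y, loose, beside the plate. Origin at the centre of its underside.
- plates: Bystander: pile of three finished brass plates, 70 x 100 x 18 mm in all, loose, beside the plate. Origin at the centre of its underside.
Things that resemble listed ones, but are neither listed nor needed, are in the scene too. Of the things that look like the part that bears tamper_mid, the larger one is meant.

How it is judged:
By the outcome, as a careful person would: the job done as asked, in the order asked, and still so for the second after the job is handed in, with the robot touching nothing.
It also fails if it takes over 72 s, if anything falls off the work surface, if the arm or the gripper's body presses on something with over 40 N, if the wrist force passes 120 N, or if a joint passes its speed limit or range.

## Working session

There is one attempt and no reset: what is moved stays moved. The work goes in short steps, Python scripts to look and compute and a tool call to move; the robot and the scene stay as the last step left them, time stands still between calls to the robot, and variables do not carry over. Pictures are saved under pics/ and viewed, at most 10 in all, crops included, and the job is handed in when it is done.

Besides the shell and the picture viewer there is one more tool, called after ">>>" as name(argument=value, ...), one argument or row to a line, values as JSON. drive_tool: Moves the arm, as the interface text tells. Its arguments: {"type":"object","properties":{"rows":{"type":"array"}},"required":["rows"]}

```bash
mkdir -p pics; cat > h.py <<'E'
import numpy as np, cv2
from station import sense, capture, finish_job, search_frame, masks_of
def K(c): return np.array([[c['fx'],0,c['cx']],[0,c['fy'],c['cy']],[0,0,1.]])
def ray(c,px):
    u=cv2.undistortPoints(np.array(px,float).reshape(-1,1,2),K(c),np.array(c['distortion'],float)).reshape(-1,2)
    return np.c_[u,np.ones(len(u))]
def at_z(c,px,z):
    R=np.array(c['R']);t=np.array(c['t']);d=ray(c,px)@R;o=-R.T@t
    return o+d*((z-o[2])/d[:,2])[:,None]
def cloud(c,m):
    v,u=np.nonzero(m&(c['z_map']>0)); z=c['z_map'][v,u]
    p=ray(c,np.c_[u,v])*z[:,None]
    return (p-np.array(c['t']))@np.array(c['R']), np.c_[u,v]
def proj(c,X):
    R=np.array(c['R']);r=cv2.Rodrigues(R)[0]
    return cv2.projectPoints(np.array(X,float).reshape(-1,1,3),r,np.array(c['t'],float),K(c),np.array(c['distortion'],float))[0].reshape(-1,2)
def save(n,im,s=1): cv2.imwrite('pics/'+n,cv2.resize(im[:,:,::-1],None,fx=s,fy=s,interpolation=cv2.INTER_CUBIC))
E
python3 - <<'E'
from h import *
cs=capture('scene');ct=capture('top')
save('s1.png',cs['frame'],1.5);save('t1.png',ct['frame'],1.5)
for n,c in(('top',ct),('scene',cs)):
  for l in ['bed','fence','stop','blank_mid','tamper_mid','pad','bowl','pot','plates']:
    for d in masks_of(l,c)[:3]:
        P,_=cloud(c,d['region'])
        print(n,l,round(d['p'],2),np.round(d['xy']),d['region'].sum(),np.round(np.median(P,0),3) if len(P) else '',np.round(P.min(0),3) if len(P) else '',np.round(P.max(0),3) if len(P) else '')
print(sense())
E
```

```text
top bed 0.58 [285. 192.] 6137 [ 0.543 -0.038  0.012] [ 0.404 -0.216 -0.003] [0.692 0.129 0.028]
top fence 0.6 [302. 162.] 580 [ 0.634 -0.074  0.022] [ 0.588 -0.21   0.012] [0.68  0.068 0.028]
top stop 0.66 [268. 163.] 110 [0.627 0.024 0.023] [0.607 0.009 0.011] [0.649 0.036 0.036]
top blank_mid 0.74 [300. 188.] 800 [ 0.544 -0.071  0.018] [ 0.502 -0.126  0.008] [ 0.592 -0.014  0.024]
top tamper_mid 0.72 [172. 216.] 153 [0.453 0.302 0.053] [0.438 0.291 0.019] [0.471 0.325 0.109]
top tamper_mid 0.59 [142. 210.] 85 [0.479 0.391 0.031] [0.471 0.384 0.002] [0.493 0.406 0.07 ]
top tamper_mid 0.48 [299. 189.] 752 [ 0.544 -0.071  0.018] [ 0.502 -0.127  0.01 ] [ 0.587 -0.017  0.024]
top pad 0.85 [182. 217.] 396 [0.459 0.3   0.006] [ 0.421  0.268 -0.001] [0.501 0.349 0.019]
top bowl 0.67 [384. 218.] 944 [ 0.467 -0.316  0.058] [ 0.42  -0.387 -0.004] [ 0.527 -0.273  0.094]
top pot 0.66 [179. 158.] 592 [0.63  0.293 0.065] [ 0.598  0.26  -0.004] [0.683 0.369 0.073]
top plates 0.8 [382. 167.] 775 [ 0.622 -0.321  0.018] [ 0.575 -0.373 -0.001] [ 0.669 -0.264  0.025]
top plates 0.15 [304. 163.] 661 [ 0
[... 1754 characters left out ...]
111770e+01, -1.48147913e+01]), 'joint_velocities': array([-0.102852  ,  0.05653238,  0.03066789,  0.09064688,  0.00501668,
        0.00773727]), 'effort': array([-1.49248435e-04, -3.90470338e+01,  1.87626547e+01,  4.22449306e+00,
        1.55569642e-02, -1.13573006e-05]), 'tcp_pos': array([ 0.24097979, -0.57664866,  0.24156478]), 'ee_rot': array([[-9.22671671e-01, -3.85586551e-01, -8.55312813e-08],
       [-3.85586551e-01,  9.22671671e-01, -1.88809914e-05],
       [ 7.35917363e-06, -1.73879761e-05, -1.00000000e+00]]), 'wrist_force': array([-0.57903353,  0.89545471,  0.5738781 ]), 'moment': array([0.06789214, 0.02447479, 0.04333421]), 'gripper_force': 0.0, 'gripper_width': 1.0018995558830892}
```

```bash
python3 - <<'E'
from h import *
cs=capture('scene');ct=capture('top')
a=cv2.resize(ct['frame'][140:250,130:420],None,fx=2.7,fy=2.7,interpolation=cv2.INTER_CUBIC)
b=cv2.resize(cs['frame'][150:290,120:420],None,fx=2.1,fy=2.1,interpolation=cv2.INTER_CUBIC)
w=max(a.shape[1],b.shape[1]);f=lambda x:cv2.copyMakeBorder(x,0,0,0,w-x.shape[1],0)
save('c1.png',np.vstack([f(a),f(b)])[:600])
for n,c in(('top',ct),('scene',cs)):
  for l in ['bed','fence','stop','blank_mid','pad','pot','plates']:
    d=masks_of(l,c)
    for d in d[:1]:
      P,_=cloud(c,d['region'])
      zt={'bed':.012,'fence':.022,'stop':.022,'blank_mid':.018,'pad':.006,'pot':.066,'plates':.018}[l]
      cn=max(cv2.findContours(d['region'].astype(np.uint8),0,1)[0],key=len).reshape(-1,2)
      q=at_z(c,cn,zt)[:,:2]*1000
      r=cv2.minAreaRect(q.astype(np.float32)); print(n,l,np.round(r[0],1),np.round(r[1],1),round(r[2],2), np.round(cv2.boxPoints(r)).tolist())
  for d in masks_of('tamper_mid',c)[:2]:
    P,_=cloud(c,d['region']); T=P[P[:,2]>P[:,2].max()-.02]
    M=P[(P[:,2]>.03)];print(n,'tamp',d['xy'],np.round(T.mean(0),4),len(T),np.round(M[:,:2].min(0),3),np.round(M[:,:2].max(0),3))
E
```

```text
top bed [548.4 -45.6] [302.3 222.5] 74.08 [[400.0, -160.0], [614.0, -221.0], [697.0, 69.0], [483.0, 130.0]]
top fence [634.2 -68.6] [288.   29.8] 74.2 [[581.0, -203.0], [609.0, -211.0], [688.0, 66.0], [659.0, 74.0]]
top stop [626.8  23.8] [27.2 46.7] 72.97 [[600.0, 18.0], [645.0, 4.0], [653.0, 30.0], [608.0, 44.0]]
top blank_mid [544.2 -71.2] [101.1  71.4] 77.44 [[498.0, -113.0], [568.0, -128.0], [590.0, -30.0], [520.0, -14.0]]
top pad [461.2 308.3] [79.2 82.2] 0.81 [[421.0, 349.0], [422.0, 267.0], [501.0, 268.0], [500.0, 350.0]]
top pot [647.  303.4] [138.8  67.3] 38.64 [[572.0, 286.0], [614.0, 234.0], [722.0, 320.0], [680.0, 373.0]]
top plates [ 624.  -320.2] [101.6  74.7] 75.14 [[575.0, -360.0], [647.0, -379.0], [673.0, -281.0], [601.0, -261.0]]
top tamp [143.7, 205.9] [0.4804 0.3945 0.0632] 30 [0.474 0.388] [0.489 0.401]
top tamp [176.0, 216.4] [0.4558 0.3073 0.0998] 59 [0.444 0.296] [0.466 0.321]
scene bed [552.4 -44.9] [317.1 225. ] 73.95 [[400.0, -166.0], [617.0, -228.0], [704.0, 76.0], [488.0, 139.0]]
scene fence [639.1 -65. ] [291.6  27.7] 75.01 [[588.0, -202.0], [615.0, -209.0], [690.0, 72.0], [663.0, 79.0]]
scene stop [630.2  28.6] [33.6 42.8] 72.32 [[605.0, 19.0], [645.0, 6.0], [656.0, 38.0], [615.0, 51.0]]
scene blank_mid [548.8 -67.6] [107.5  78.5] 78.75 [[500.0, -113.0], [577.0, -128.0], [598.0, -23.0], [521.0, -7.0]]
scene pad [470.5 310.9] [79.8 81. ] 17.12 [[420.0, 338.0], [444.0, 260.0], [521.0, 284.0], [497.0, 361.0]]
scene pot [473.7 311.1] [144.6  33.5] 19.31 [[400.0, 303.0], [411.0, 271.0], [547.0, 319.0], [536.0, 351.0]]
scene plates [ 632.3 -308. ] [127.2  78.4] 73.01 [[576.0, -357.0], [651.0, -380.0], [688.0, -259.0], [613.0, -236.0]]
scene tamp [372.6, 219.8] [0.4627 0.3091 0.0951] 99 [0.45  0.294] [0.472 0.32 ]
scene tamp [400.5, 248.7] [0.4865 0.3962 0.0598] 63 [0.477 0.388] [0.492 0.403]
```

View pics/c1.png

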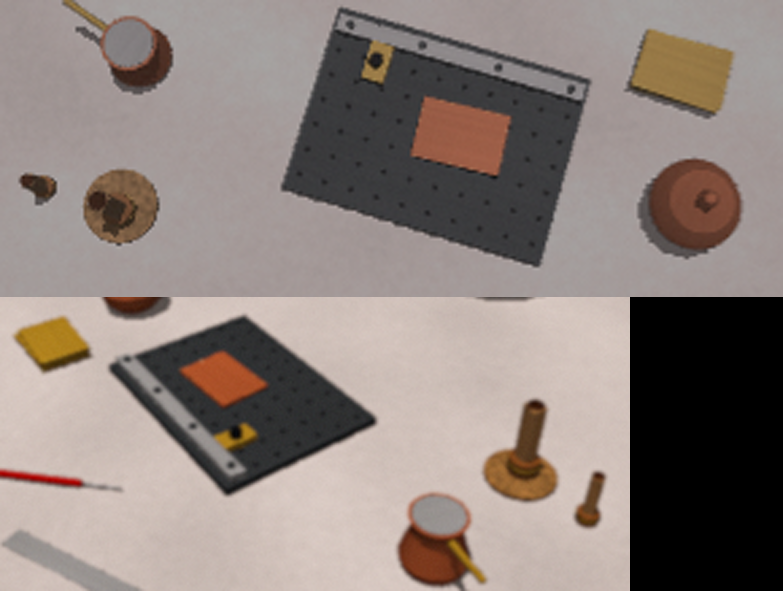

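View pics/t1.png

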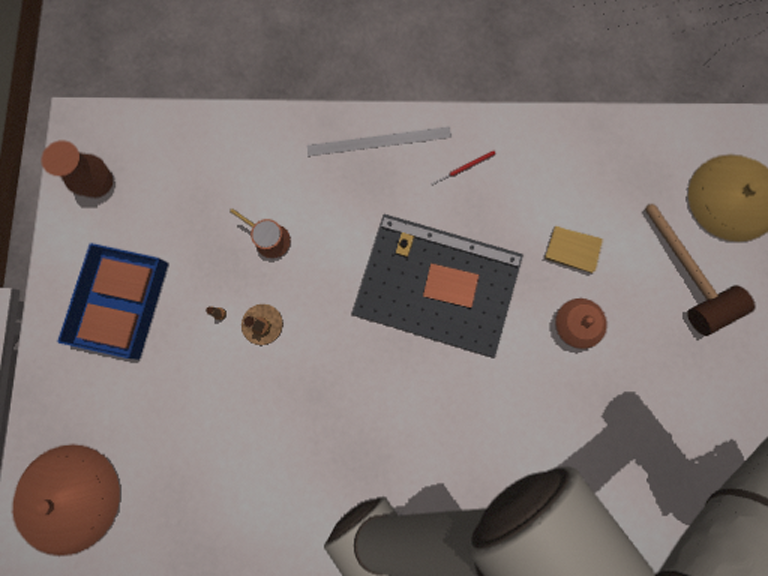

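Candidates for the tamper in top: (174,216) standing on the cork pad, and (142,208) small one off the pad. The larger, on the pad, is the one meant. I'm confirming this in a crop and estimating its yaw.

```bash
python3 - <<'E'
from h import *
from scipy.optimize import minimize
cs=capture('scene');ct=capture('top')
save('c2.png',np.hstack([cv2.resize(cs['frame'][185:265,345:425],(390,390),interpolation=2),cv2.resize(ct['frame'][185:245,130:190],(390,390),interpolation=2)]))
for c in(cs,ct): print('cam',np.round(-np.array(c['R']).T@c['t'],3))
Ps=[]
ms=[]
for c in(cs,ct):
  d=[d for d in masks_of('tamper_mid',c) if abs(cloud(c,d['region'])[0][:,1].mean()-.308)<.03][0]
  P,_=cloud(c,d['region']);H=P[(P[:,2]>.032)&(P[:,2]<.094)&(np.hypot(P[:,0]-.46,P[:,1]-.308)<.03)];Ps.append(H);print(len(H))
  T=P[P[:,2]>.097];print('cap',np.round(T.mean(0),4),len(T))
best=[]
for deg in range(0,90,5):
  a=np.radians(deg);Rm=np.array([[np.cos(a),np.sin(a)],[-np.sin(a),np.cos(a)]])
  def f(x):
    e=0
    for k,P in enumerate(Ps):
      q=np.abs((P[:,:2]-x[2*k:2*k+2])@Rm.T).max(1)-.010
      e+=np.sum(np.minimum(np.abs(q),.004))/len(P)
    return e*1e3
  r=minimize(f,[.460,.308,.458,.307],method='Nelder-Mead',options=dict(initial_simplex=None,maxiter=1500))
  best.append((round(r.fun,3),deg,np.round(r.x,4).tolist()))
for b in sorted(best)[:7]:print(b)
F=[]
print(sense()['time_s'])
E
```

```text
cam [1.176 0.538 0.647]
cam [0.345 0.017 1.137]
245
cap [0.4612 0.3081 0.1007] 44
43
cap [0.4563 0.3082 0.1017] 50
(np.float64(1.224), 60, [0.4573, 0.3072, 0.4569, 0.3094])
(np.float64(1.237), 65, [0.4573, 0.3073, 0.4566, 0.3096])
(np.float64(1.479), 55, [0.4574, 0.3073, 0.457, 0.3092])
(np.float64(1.505), 70, [0.4575, 0.3072, 0.4562, 0.3096])
(np.float64(1.825), 50, [0.4574, 0.3072, 0.4572, 0.309])
(np.float64(1.877), 75, [0.4575, 0.307, 0.4564, 0.3097])
(np.float64(2.212), 45, [0.4573, 0.3073, 0.4573, 0.3088])
2.1
```

View pics/c2.png

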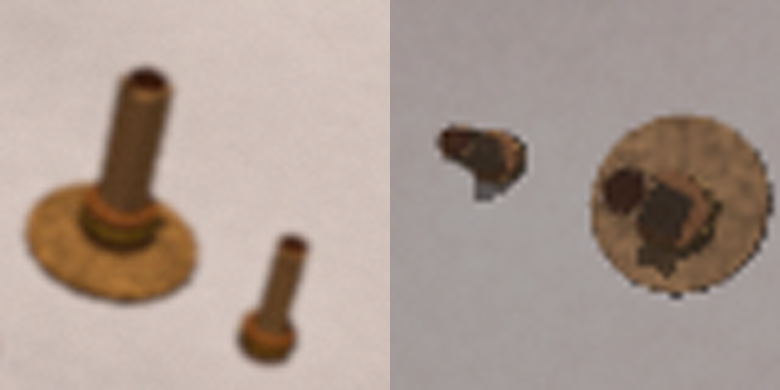

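>>> drive_tool(
  rows=[
    [100, 25, 30, 0, 0, 0, 0],
    [100, 25, 30, 0, 0, 0, 0],
    [100, 25, 30, 0, 0, 0, 0],
    [100, 25, 30, 0, 0, 0, 0],
    [100, 25, 30, 0, 0, 0, 0],
  ],
)

```text
time_s: 2.52
tcp_pos: [0.3668, -0.4253, 0.2418]
ee_rot: [[-0.923, -0.385, 0.0], [-0.385, 0.923, -0.0], [-0.0, -0.0, -1.0]]
wrist_force: [0.4, -0.5, -0.5]
gripper_width: 0.996
gripper_force: 0.0
```

>>> drive_tool(
  rows=[
    [100, 15, 35, 0, 0, 0, 0],
    [100, 15, 35, 0, 0, 0, 0],
    [100, 15, 35, 0, 0, 0, 0],
    [100, 10, 35, 0, 0, 0, 0],
    [100, 10, 35, 0, 0, 0, 0],
  ],
)

```text
time_s: 2.93
tcp_pos: [0.4315, -0.2499, 0.2417]
ee_rot: [[-0.923, -0.386, 0.001], [-0.386, 0.923, -0.0], [-0.0, -0.0, -1.0]]
wrist_force: [0.6, -0.6, 0.3]
gripper_width: 1.002
gripper_force: 0.0
```

>>> drive_tool(
  rows=[
    [100, 5, 35, 0, 0, 0, 0],
    [100, 5, 35, 0, 0, 0, 0],
    [100, 5, 35, 0, 0, 0, 0],
    [100, 5, 35, 0, 0, 0, 0],
    [100, 5, 35, 0, 0, 0, 0],
  ],
)

```text
time_s: 3.35
tcp_pos: [0.4559, -0.0749, 0.2419]
ee_rot: [[-0.923, -0.386, 0.001], [-0.386, 0.923, 0.0], [-0.001, -0.0, -1.0]]
wrist_force: [0.9, 0.3, -0.3]
gripper_width: 1.002
gripper_force: 0.0
```

>>> drive_tool(
  rows=[
    [100, 0, 35, 0, 0, 0, 0],
    [100, 0, 35, 0, 0, 0, 0],
    [100, 0, 35, 0, 0, 0, 0],
    [100, 0, 35, 0, 0, 0, 0],
    [100, 0, 35, 0, 0, 0, 0],
  ],
)

```text
time_s: 3.77
tcp_pos: [0.4557, 0.1001, 0.242]
ee_rot: [[-0.923, -0.386, 0.001], [-0.386, 0.923, 0.0], [-0.001, 0.0, -1.0]]
wrist_force: [0.5, -0.7, 0.3]
gripper_width: 0.999
gripper_force: 0.0
```

The crop confirms it: the larger tamper, scene (371,216), stands on the cork. The small one, scene (400,249), is off the pad. Handle yaw is about 62°. I'm approaching with the tool turned to match.

>>> drive_tool(
  rows=[
    [60, 1.5, 30, 0, 0, 0, -0.12],
    [60, 0, 30, 0, 0, 0, -0.12],
    [60, 0, 30, 0, 0, 0, -0.12],
    [60, 0, 30, 0, 0, 0, -0.12],
    [60, 0, 30, 0, 0, 0, -0.12],
  ],
)

```text
time_s: 4.18
tcp_pos: [0.4572, 0.2499, 0.2418]
ee_rot: [[-0.978, 0.208, 0.0], [0.208, 0.978, 0.0], [-0.0, 0.0, -1.0]]
wrist_force: [0.5, 0.1, 1.3]
gripper_width: 0.708
gripper_force: 0.0
```

>>> drive_tool(
  rows=[
    [60, 0, 30, 0, 0, 0, -0.12],
    [60, 0, 28, 0, 0, 0, -0.12],
    [60, 0, 0, -20, 0, 0, -0.045],
    [60, 0, 0, -35, 0, 0, 0],
    [60, 0, 0, 0, 0, 0, 0],
  ],
)

```text
time_s: 4.6
tcp_pos: [0.4542, 0.3043, 0.1806]
ee_rot: [[-0.882, 0.47, -0.01], [0.47, 0.882, -0.008], [0.005, -0.011, -1.0]]
wrist_force: [-1.1, -1.4, -2.0]
gripper_width: 0.607
gripper_force: 0.0
```

```bash
python3 - <<'E'
from h import *
s=sense();print(np.round(s['tcp_pos'],4),np.round(s['ee_rot'],3),s['gripper_width'],s['joints'].round(1))
E
```

```text
[0.4542 0.3043 0.1806] [[-0.882  0.47  -0.01 ]
 [ 0.47   0.882 -0.008]
 [ 0.005 -0.011 -1.   ]] 0.6073737215614137 [  50.7   17.9  -15.2   -0.2  -57.7 -168.7]
```

>>> drive_tool(
  rows=[
    [60, 0, 0, 0, 0, 0, 0],
    [60, 0, 0, 0, 0, 0, 0],
  ],
)

```text
time_s: 4.77
tcp_pos: [0.4583, 0.3066, 0.188]
ee_rot: [[-0.883, 0.469, 0.002], [0.47, 0.883, 0.001], [-0.001, 0.002, -1.0]]
wrist_force: [0.6, -0.6, 0.7]
gripper_width: 0.6
gripper_force: 0.0
```

>>> drive_tool(
  rows=[
    [60, 0, 1, -25, 0, 0, 0],
    [60, 0, 0, -25, 0, 0, 0],
    [60, 0, 0, -25, 0, 0, 0],
    [60, 0, 0, -25, 0, 0, 0],
    [60, 0, 0, -18, 0, 0, 0],
  ],
)

```text
time_s: 5.18
tcp_pos: [0.4584, 0.3077, 0.0691]
ee_rot: [[-0.883, 0.47, 0.002], [0.47, 0.883, 0.002], [-0.001, 0.002, -1.0]]
wrist_force: [-0.6, -0.0, -0.1]
gripper_width: 0.603
gripper_force: 0.0
```

>>> drive_tool(
  rows=[
    [60, 0, 0, -9, 0, 0, 0],
    [60, 0, 0, 0, 0, 0, 0],
    [60, 0, 0, 0, 0, 0, 0],
  ],
)

```text
time_s: 5.43
tcp_pos: [0.4586, 0.3081, 0.0611]
ee_rot: [[-0.883, 0.47, 0.002], [0.47, 0.883, 0.002], [-0.001, 0.002, -1.0]]
wrist_force: [0.4, 0.2, 0.2]
gripper_width: 0.603
gripper_force: 0.0
```

>>> drive_tool(
  rows=[
    [30, 0, 0, 0, 0, 0, 0],
    [20, 0, 0, 0, 0, 0, 0],
    [0, 0, 0, 0, 0, 0, 0],
    [0, 0, 0, 0, 0, 0, 0],
    [0, 0, 0, 0, 0, 0, 0],
  ],
)

```text
time_s: 5.85
tcp_pos: [0.4576, 0.3075, 0.0601]
ee_rot: [[-0.883, 0.47, 0.001], [0.47, 0.883, 0.001], [-0.0, 0.001, -1.0]]
wrist_force: [0.3, 0.2, -0.7]
gripper_width: 0.307
gripper_force: 0.0
```

>>> drive_tool(
  rows=[
    [0, 0, 0, 0, 0, 0, 0],
    [0, 0, 0, 0, 0, 0, 0],
  ],
)

```text
time_s: 6.02
tcp_pos: [0.4575, 0.3074, 0.0598]
ee_rot: [[-0.883, 0.47, 0.0], [0.47, 0.883, 0.0], [-0.0, 0.0, -1.0]]
wrist_force: [-0.9, -0.4, 1.2]
gripper_width: 0.226
gripper_force: 30.0
```

>>> drive_tool(
  rows=[
    [0, 0, 0, 10, 0, 0, 0],
    [0, 0, 0, 20, 0, 0, 0],
    [0, 0, 0, 30, 0, 0, 0],
    [0, 0, -10, 20, 0, 0, 0],
    [0, 0, -20, 0, 0, 0, 0],
  ],
)

```text
time_s: 6.43
tcp_pos: [0.4602, 0.2806, 0.1449]
ee_rot: [[-0.884, 0.467, 0.009], [0.467, 0.884, 0.007], [-0.004, 0.01, -1.0]]
wrist_force: [0.3, -0.6, -1.4]
gripper_width: 0.23
gripper_force: 30.0
```

>>> drive_tool(
  rows=[
    [0, 2, -30, 0, 0, 0, -0.08],
    [0, 2, -30, 0, 0, 0, -0.08],
    [0, 2, -30, 0, 0, 0, -0.08],
    [0, 2, -30, 0, 0, 0, -0.08],
    [0, 2, -30, 0, 0, 0, -0.08],
  ],
)

```text
time_s: 6.85
tcp_pos: [0.4672, 0.126, 0.1401]
ee_rot: [[-0.627, 0.779, 0.0], [0.779, 0.627, 0.0], [0.0, 0.0, -1.0]]
wrist_force: [0.2, -0.1, -0.8]
gripper_width: 0.231
gripper_force: 30.0
```

>>> drive_tool(
  rows=[
    [0, 3, -30, 0, 0, 0, -0.08],
    [0, 3, -30, 0, 0, 0, -0.08],
    [0, 3, -30, 0, 0, 0, -0.014],
    [0, 3, -30, 0, 0, 0, 0],
    [0, 2, -30, 0, 0, 0, 0],
  ],
)

```text
time_s: 7.27
tcp_pos: [0.4819, -0.0249, 0.1402]
ee_rot: [[-0.487, 0.873, -0.0], [0.873, 0.487, 0.002], [0.002, 0.001, -1.0]]
wrist_force: [0.3, 0.0, -1.3]
gripper_width: 0.229
gripper_force: 30.0
```

>>> drive_tool(
  rows=[
    [0, 0, -20, 0, 0, 0, 0],
    [0, 0, -8, 0, 0, 0, 0],
    [0, 0, 0, 0, 0, 0, 0],
    [0, 0, 0, 0, 0, 0, 0],
  ],
)

```text
time_s: 7.6
tcp_pos: [0.4819, -0.0514, 0.1398]
ee_rot: [[-0.486, 0.874, -0.0], [0.874, 0.486, 0.002], [0.002, 0.001, -1.0]]
wrist_force: [0.8, 0.8, -0.8]
gripper_width: 0.226
gripper_force: 30.0
```

```bash
cat >> h.py <<'E'
Xb=np.array([np.cos(np.radians(-15.9)),np.sin(np.radians(-15.9))]);Yb=np.array([-Xb[1],Xb[0]])
def uv(p): p=np.asarray(p)[...,:2]; return np.stack([p@Xb,p@Yb],-1)
def force(n=12):
    F=[];cap=None
    for i in range(n):
        cap=capture('top');F.append(sense()['wrist_force'])
    F=np.array(F);m=F.mean(0);return m,F.std(0),cap
E
python3 - <<'E'
from h import *
m,s,c=force(10);print('F',m.round(2),s.round(2),'bed',uv(m).round(2))
S=sense();print(S['tcp_pos'].round(4),uv(S['tcp_pos']*1e3).round(1),S['ee_rot'].round(3).tolist(),S['time_s'],S['joints'].round(1))
c2=capture('scene')
save('c3.png',np.hstack([cv2.resize(c['frame'][140:260,180:380],(400,240)),cv2.resize(c2['frame'][140:260,120:320],(400,240))]))
E
```

```text
F [-0.1  -0.2  -1.06] [0.4  0.35 0.42] bed [-0.04 -0.22]
[ 0.4819 -0.0511  0.1395] [477.5  82.9] [[-0.488, 0.873, -0.001], [0.873, 0.488, 0.002], [0.002, 0.0, -1.0]] 8.1 [ 1.310e+01  1.460e+01 -2.700e+01 -1.000e-01 -4.840e+01 -1.639e+02]
```

View pics/c3.png

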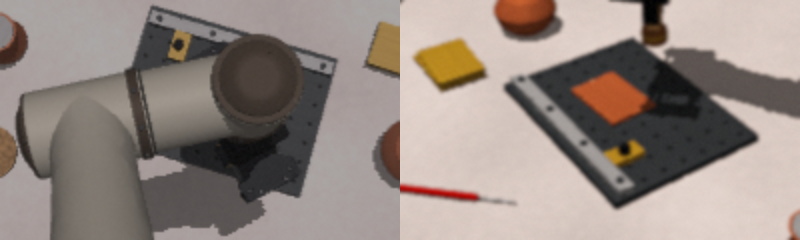

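```bash
cat >> h.py <<'E'
from scipy.optimize import minimize
def fitbox(c,mask,size,z0,z1,x0,fixyaw=None):
    a,b=size; mk=mask.astype(np.float32)
    # supersampled IoU of convex hull of a box
    def f(p):
        th=np.radians(p[2] if fixyaw is None else fixyaw)
        X=np.array([[sx*a/2,sy*b/2] for sx in(-1,1) for sy in(-1,1)])
        X=X@np.array([[np.cos(th),np.sin(th)],[-np.sin(th),np.cos(th)]])+np.array(p[:2])
        Q=np.vstack([np.c_[X,np.full(4,z)] for z in(z0,z1)])/1e3
        h=cv2.convexHull(proj(c,Q).astype(np.float32)).reshape(-1,2)
        S=8;im=np.zeros((384*2,512*2),np.uint8)
        x,y=np.floor(h.min(0)).astype(int)-3; w,hh=np.ceil(h.max(0)).astype(int)-[x,y]+4
        im=np.zeros((hh*S,w*S),np.uint8)
        cv2.fillConvexPoly(im,np.round((h-[x,y]+.5)*S*16).astype(np.int32),1,shift=4)
        r=cv2.resize(im.astype(np.float32),(w,hh),interpolation=cv2.INTER_AREA)
        m=mk[y:y+hh,x:x+w];I=np.minimum(r,m).sum()
        return 1-I/(r.sum()+mk.sum()-I)
    best=None
    for k in range(3):
        s=np.array(x0,float); sx=np.vstack([s,s+[6,0,0],s+[0,6,0],s+[0,0,5]])
        r=minimize(f,s,method='Nelder-Mead',options=dict(initial_simplex=sx,maxiter=300,xatol=.05,fatol=1e-5)); x0=r.x
    return r.x,1-r.fun
E
python3 - <<'E'
from h import *
c=capture('scene')
def near(l,p):
    for d in masks_of(l,c):
        P,_=cloud(c,d['region'])
        if len(P) and np.hypot(*(np.median(P,0)[:2]*1e3-p))<30: return d['region']
for l,p,s,z,x0 in [('blank_mid',(546,-69),(70,100),(12,18),(546,-70,-13)),('fence',(640,-60),(20,290),(12,22),(636,-68,-16)),('stop',(628,25),(45,26),(12,22),(627,24,-16)),('bed',(565,-20),(220,300),(0,12),(549,-45,-16))]:
    m=near(l,p)
    if m is None: print(l,'none');continue
    x,i=fitbox(c,m,s,*z,x0,-15.9 if l=='stop' else None);print(l,x.round(1),round(i,3),'uv',uv(x[:2]).round(1))
E
```

```text
blank_mid [545.1 -71.9 -12.8] 0.956 uv [544.   80.2]
fence none
stop [621.3  23.4 -12.1] 0.63 uv [591.1 192.7]
bed [548.7 -45.8 -16. ] 0.86 uv [540.3 106.3]
```

>>> drive_tool(
  rows=[
    [0, 0, -2, -20, 0, 0, 0],
    [0, 0, 0, -20, 0, 0, 0],
    [0, 0, 0, -18, 0, 0, 0],
    [0, 0, 0, -10, 0, 0, 0],
    [0, 0, 0, -2, 0, 0, 0],
  ],
)

```text
time_s: 8.82
tcp_pos: [0.4805, -0.0538, 0.0677]
ee_rot: [[-0.487, 0.874, -0.005], [0.874, 0.487, 0.001], [0.003, -0.004, -1.0]]
wrist_force: [0.3, 0.2, -0.4]
gripper_width: 0.232
gripper_force: 30.0
```

>>> drive_tool(
  rows=[
    [0, 0, 0, -1, 0, 0, 0],
    [0, 0, 0, 0, 0, 0, 0],
    [0, 0, 0, 0, 0, 0, 0],
  ],
)

```text
time_s: 9.07
tcp_pos: [0.4826, -0.0533, 0.0694]
ee_rot: [[-0.487, 0.873, 0.001], [0.873, 0.487, 0.002], [0.001, 0.002, -1.0]]
wrist_force: [0.2, -0.7, -0.2]
gripper_width: 0.23
gripper_force: 30.0
```

```bash
python3 - <<'E'
from h import *
m,s,c=force(8);print('F',m.round(2),'bed',uv(m).round(2))
S=sense();print(S['tcp_pos'].round(4),uv(S['tcp_pos']*1e3).round(1),S['time_s'])
E
```

```text
F [-0.27  0.19 -0.87] bed [-0.31  0.11]
[ 0.482  -0.0534  0.0688] [478.2  80.7] 9.4667
```

>>> drive_tool(
  rows=[
    [0, 1.9, -0.5, -1, 0, 0, 0],
    [0, 1.9, -0.6, 0, 0, 0, 0],
    [0, 1.9, -0.5, 0, 0, 0, 0],
    [0, 1.9, -0.6, 0, 0, 0, 0],
    [0, 1.9, -0.5, 0, 0, 0, 0],
  ],
)

```text
time_s: 9.88
tcp_pos: [0.4917, -0.0562, 0.0675]
ee_rot: [[-0.487, 0.873, -0.001], [0.873, 0.487, 0.002], [0.002, 0.0, -1.0]]
wrist_force: [0.9, -0.4, -1.3]
gripper_width: 0.226
gripper_force: 30.0
```

>>> drive_tool(
  rows=[
    [0, 0.96, -0.27, 0, 0, 0, 0],
    [0, 0.96, -0.27, 0, 0, 0, 0],
    [0, 0.96, -0.27, 0, 0, 0, 0],
    [0, 0.96, -0.27, 0, 0, 0, 0],
    [0, 0.96, -0.27, 0, 0, 0, 0],
  ],
)

```text
time_s: 10.3
tcp_pos: [0.4958, -0.0575, 0.0674]
ee_rot: [[-0.487, 0.873, -0.002], [0.873, 0.487, 0.002], [0.002, -0.001, -1.0]]
wrist_force: [-1.3, -0.2, -0.6]
gripper_width: 0.231
gripper_force: 30.0
```

>>> drive_tool(
  rows=[
    [0, 0.96, -0.27, 0, 0, 0, 0],
    [0, 0.96, -0.27, 0, 0, 0, 0],
    [0, 0.96, -0.27, 0, 0, 0, 0],
    [0, 1.44, -0.41, 0, 0, 0, 0],
    [0, 1.44, -0.41, 0, 0, 0, 0],
  ],
)

```text
time_s: 10.72
tcp_pos: [0.502, -0.0592, 0.0675]
ee_rot: [[-0.487, 0.873, -0.001], [0.873, 0.487, 0.002], [0.002, -0.0, -1.0]]
wrist_force: [-0.6, 0.9, -0.0]
gripper_width: 0.227
gripper_force: 30.0
```

>>> drive_tool(
  rows=[
    [0, 1.44, -0.41, 0, 0, 0, 0],
    [0, 1.44, -0.41, 0, 0, 0, 0],
    [0, 1.44, -0.41, 0, 0, 0, 0],
    [0, 0.96, -0.27, 0, 0, 0, 0],
    [0, 0.96, -0.27, 0, 0, 0, 0],
  ],
)

```text
time_s: 11.13
tcp_pos: [0.5083, -0.0609, 0.0675]
ee_rot: [[-0.487, 0.873, -0.001], [0.873, 0.487, 0.002], [0.002, 0.0, -1.0]]
wrist_force: [-1.0, 0.5, -0.6]
gripper_width: 0.229
gripper_force: 30.0
```

```bash
cat >> h.py <<'E'
def look(n=6,x0=None,f0=(-.1,0.)):
    F=[]
    for i in range(n):
        c=capture('scene');F.append(sense()['wrist_force'])
    m=np.mean(F,0);S=sense();print('F',m.round(2),'bed',uv(m).round(2),'tcp',uv(S['tcp_pos']*1e3).round(1),'z',S['tcp_pos'][2].round(4),'t',S['time_s'],'ee z',S['ee_rot'][:,2].round(3))
    for d in masks_of('blank_mid',c)[:3]:
        P,_=cloud(c,d['region']);q=np.median(P,0)
        if abs(q[2]-.018)<.006 and 400<d['region'].sum()<900:
            x,i=fitbox(c,d['region'],(70,100),12,18,(q[0]*1e3,q[1]*1e3,-15) if x0 is None else x0)
            print('blank uv',uv(x[:2]).round(1),'yaw rel',round(x[2]+15.9,1),'iou',round(i,3),'p',round(d['p'],2));break
    return c
E
python3 -c "
from h import *
look()"
```

```text
F [ 0.02 -0.07 -0.82] bed [ 0.03 -0.06] tcp [505.7  80.8] z 0.0677 t 11.4333 ee z [-0.     0.002 -1.   ]
blank uv [556.7  78.9] yaw rel 2.2 iou 0.937 p 0.67
```

>>> drive_tool(
  rows=[
    [0, 0.96, -0.27, 0, 0, 0, 0],
    [0, 0.96, -0.27, 0, 0, 0, 0],
    [0, 0.96, -0.27, 0, 0, 0, 0],
    [0, 0.96, -0.27, 0, 0, 0, 0],
    [0, 0.96, -0.27, 0, 0, 0, 0],
  ],
)

```text
time_s: 11.9
tcp_pos: [0.513, -0.0623, 0.0675]
ee_rot: [[-0.487, 0.873, -0.001], [0.873, 0.487, 0.001], [0.002, -0.0, -1.0]]
wrist_force: [-1.3, -0.4, -1.0]
gripper_width: 0.227
gripper_force: 30.0
```

>>> drive_tool(
  rows=[
    [0, 0.96, -0.27, 0, 0, 0, 0],
    [0, 0.96, -0.27, 0, 0, 0, 0],
    [0, 0.96, -0.27, 0, 0, 0, 0],
    [0, 0.96, -0.27, 0, 0, 0, 0],
    [0, 0.96, -0.27, 0, 0, 0, 0],
  ],
)

```text
time_s: 12.32
tcp_pos: [0.5179, -0.0636, 0.0675]
ee_rot: [[-0.487, 0.873, -0.001], [0.873, 0.487, 0.002], [0.002, 0.0, -1.0]]
wrist_force: [-1.1, 0.6, -1.2]
gripper_width: 0.224
gripper_force: 30.0
```

>>> drive_tool(
  rows=[
    [0, 0.96, -0.27, 0, 0, 0, 0],
    [0, 0.96, -0.27, 0, 0, 0, 0],
    [0, 0.96, -0.27, 0, 0, 0, 0],
    [0, 0.96, -0.27, 0, 0, 0, 0],
    [0, 0.96, -0.27, 0, 0, 0, 0],
  ],
)

```text
time_s: 12.73
tcp_pos: [0.5227, -0.065, 0.0675]
ee_rot: [[-0.487, 0.873, -0.001], [0.873, 0.487, 0.001], [0.002, 0.0, -1.0]]
wrist_force: [-1.1, 0.4, -1.9]
gripper_width: 0.227
gripper_force: 30.0
```

>>> drive_tool(
  rows=[
    [0, 0.96, -0.27, 0, 0, 0, 0],
    [0, 0.96, -0.27, 0, 0, 0, 0],
    [0, 0.96, -0.27, 0, 0, 0, 0],
    [0, 0.96, -0.27, 0, 0, 0, 0],
    [0, 0.96, -0.27, 0, 0, 0, 0],
  ],
)

```text
time_s: 13.15
tcp_pos: [0.5275, -0.0663, 0.0675]
ee_rot: [[-0.487, 0.873, -0.001], [0.873, 0.487, 0.002], [0.002, 0.0, -1.0]]
wrist_force: [-0.5, 0.3, -0.8]
gripper_width: 0.229
gripper_force: 30.0
```

```bash
python3 -c "
from h import *
look()"
```

```text
F [-0.18  0.08 -1.06] bed [-0.2   0.03] tcp [525.6  80.8] z 0.0677 t 13.45 ee z [-0.     0.002 -1.   ]
blank uv [577.9  78.9] yaw rel -0.1 iou 0.937 p 0.68
```

>>> drive_tool(
  rows=[
    [0, 0.87, -0.25, 0, 0, 0, 0],
    [0, 0.87, -0.25, 0, 0, 0, 0],
    [0, 0.87, -0.25, 0, 0, 0, 0],
    [0, 0.87, -0.25, 0, 0, 0, 0],
    [0, 0.87, -0.25, 0, 0, 0, 0],
  ],
)

```text
time_s: 13.92
tcp_pos: [0.5318, -0.0676, 0.0675]
ee_rot: [[-0.487, 0.873, -0.001], [0.873, 0.487, 0.002], [0.002, -0.0, -1.0]]
wrist_force: [-0.1, 0.1, 0.1]
gripper_width: 0.23
gripper_force: 30.0
```

>>> drive_tool(
  rows=[
    [0, 0.58, -0.17, 0, 0, 0, 0],
    [0, 0.58, -0.17, 0, 0, 0, 0],
    [0, 0.58, -0.17, 0, 0, 0, 0],
    [0, 0.58, -0.17, 0, 0, 0, 0],
    [0, 0.58, -0.17, 0, 0, 0, 0],
  ],
)

```text
time_s: 14.33
tcp_pos: [0.5346, -0.0684, 0.0675]
ee_rot: [[-0.487, 0.873, -0.001], [0.873, 0.487, 0.001], [0.002, -0.0, -1.0]]
wrist_force: [-1.1, 0.7, -0.5]
gripper_width: 0.231
gripper_force: 30.0
```

```bash
python3 -c "
from h import *
look()"
```

```text
F [-0.76  0.11 -0.84] bed [-0.76 -0.1 ] tcp [532.9  80.7] z 0.0675 t 14.6333 ee z [-0.001  0.002 -1.   ]
blank uv [581.1  80.2] yaw rel -1.9 iou 0.853 p 0.66
```

>>> drive_tool(
  rows=[
    [0, 0.29, -0.08, 0, 0, 0, 0],
    [0, 0.29, -0.08, 0, 0, 0, 0],
    [0, 0.29, -0.08, 0, 0, 0, 0],
    [0, 0.29, -0.08, 0, 0, 0, 0],
    [0, 0.29, -0.08, 0, 0, 0, 0],
  ],
)

```text
time_s: 15.1
tcp_pos: [0.5354, -0.0688, 0.0674]
ee_rot: [[-0.487, 0.873, -0.002], [0.873, 0.487, 0.002], [0.003, -0.001, -1.0]]
wrist_force: [-2.5, 0.6, 0.4]
gripper_width: 0.228
gripper_force: 30.0
```

```bash
python3 -c "
from h import *
look()"
```

```text
F [-3.04  1.06 -0.34] bed [-3.22  0.19] tcp [533.8  80.5] z 0.0673 t 15.4 ee z [-0.002  0.001 -1.   ]
blank uv [582.5  80.5] yaw rel -2.5 iou 0.89 p 0.92
```

>>> drive_tool(
  rows=[
    [0, -2.9, 0.8, 0, 0, 0, 0],
    [0, -2.9, 0.8, 0, 0, 0, 0],
    [0, -2.9, 0.8, 0, 0, 0, 0],
    [0, -2.9, 0.8, 0, 0, 0, 0],
    [0, -2.9, 0.8, 0, 0, 0, 0],
  ],
)

```text
time_s: 15.87
tcp_pos: [0.5218, -0.0647, 0.0678]
ee_rot: [[-0.487, 0.873, 0.001], [0.873, 0.487, 0.002], [0.001, 0.001, -1.0]]
wrist_force: [-0.3, 1.1, -1.1]
gripper_width: 0.23
gripper_force: 30.0
```

>>> drive_tool(
  rows=[
    [0, -4.3, -15, 0, 0, 0, 0],
    [0, -4.3, -15, 0, 0, 0, 0],
    [0, -4.3, -15, 0, 0, 0, 0],
    [0, -4.3, -15, 0, 0, 0, 0],
    [0, -4.3, -15, 0, 0, 0, 0],
  ],
)

```text
time_s: 16.28
tcp_pos: [0.5, -0.1403, 0.0678]
ee_rot: [[-0.487, 0.873, 0.0], [0.873, 0.487, 0.001], [0.001, 0.001, -1.0]]
wrist_force: [-0.0, -0.7, -1.4]
gripper_width: 0.225
gripper_force: 30.0
```

>>> drive_tool(
  rows=[
    [0, -0.8, -3, 0, 0, 0, 0],
    [0, 0, 0, 0, 0, 0, 0],
  ],
)

```text
time_s: 16.45
tcp_pos: [0.4991, -0.1434, 0.0677]
ee_rot: [[-0.486, 0.874, -0.0], [0.874, 0.486, 0.001], [0.001, 0.0, -1.0]]
wrist_force: [-0.8, 0.2, -0.1]
gripper_width: 0.225
gripper_force: 30.0
```

```bash
python3 -c "
from h import *
c=look();save('c4.png',c['frame'][150:260,140:300],4)"
```

```text
F [-0.04  0.21 -0.87] bed [-0.09  0.19] tcp [5.194e+02 1.000e-01] z 0.0676 t 16.75 ee z [-0.     0.002 -1.   ]
```

View pics/c4.png

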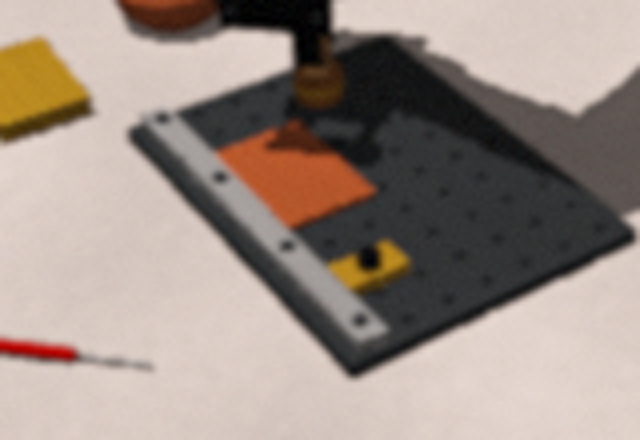

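The blank (crop centre about (295,175)) lies along the fence, with the tamper clear at (320,80). Next I'm going round to its short end and pushing it towards the stop.

>>> drive_tool(
  rows=[
    [0, 13.3, -3.8, 0, 0, 0, 0],
    [0, 13.3, -3.8, 0, 0, 0, 0],
    [0, 13.3, -3.8, 0, 0, 0, 0],
    [0, 13.3, -3.8, 0, 0, 0, 0],
    [0, 13.3, -3.8, 0, 0, 0, 0],
  ],
)

```text
time_s: 17.22
tcp_pos: [0.5665, -0.1615, 0.0675]
ee_rot: [[-0.488, 0.873, -0.001], [0.873, 0.488, 0.002], [0.002, 0.0, -1.0]]
wrist_force: [0.6, -0.9, -0.9]
gripper_width: 0.231
gripper_force: 30.0
```

>>> drive_tool(
  rows=[
    [0, 0, 0, 0, 0, 0, 0],
    [0, 0.55, 1.92, 0, 0, 0, 0],
    [0, 0.55, 1.92, 0, 0, 0, 0],
    [0, 0.55, 1.92, 0, 0, 0, 0],
    [0, 0.27, 0.96, 0, 0, 0, 0],
  ],
)

```text
time_s: 17.63
tcp_pos: [0.5671, -0.1545, 0.0676]
ee_rot: [[-0.487, 0.873, -0.001], [0.873, 0.487, 0.002], [0.002, -0.0, -1.0]]
wrist_force: [-0.1, 0.1, 0.1]
gripper_width: 0.232
gripper_force: 30.0
```

>>> drive_tool(
  rows=[
    [0, 0.27, 0.96, 0, 0, 0, 0],
    [0, 0.27, 0.96, 0, 0, 0, 0],
    [0, 0.27, 0.96, 0, 0, 0, 0],
    [0, 0.27, 0.96, 0, 0, 0, 0],
    [0, 0.27, 0.96, 0, 0, 0, 0],
  ],
)

```text
time_s: 18.05
tcp_pos: [0.569, -0.1503, 0.0676]
ee_rot: [[-0.487, 0.873, -0.001], [0.873, 0.487, 0.001], [0.002, -0.0, -1.0]]
wrist_force: [-0.3, -1.0, -0.3]
gripper_width: 0.229
gripper_force: 30.0
```

>>> drive_tool(
  rows=[
    [0, 0.27, 0.96, 0, 0, 0, 0],
    [0, 0.27, 0.96, 0, 0, 0, 0],
    [0, 0.27, 0.96, 0, 0, 0, 0],
    [0, 0.27, 0.96, 0, 0, 0, 0],
    [0, 0.27, 0.96, 0, 0, 0, 0],
  ],
)

```text
time_s: 18.47
tcp_pos: [0.5705, -0.1454, 0.0675]
ee_rot: [[-0.487, 0.873, -0.001], [0.873, 0.487, 0.002], [0.002, 0.0, -1.0]]
wrist_force: [-0.9, -0.5, -0.0]
gripper_width: 0.23
gripper_force: 30.0
```

```bash
python3 -c "
from h import *
look()"
```

```text
F [ 0.17  0.2  -0.82] bed [0.11 0.24] tcp [588.6  16.5] z 0.0676 t 18.7667 ee z [-0.     0.002 -1.   ]
blank uv [582.4  88.5] yaw rel -2.5 iou 0.851 p 0.94
```

>>> drive_tool(
  rows=[
    [0, 0.27, 0.96, 0, 0, 0, 0],
    [0, 0.27, 0.96, 0, 0, 0, 0],
    [0, 0.27, 0.96, 0, 0, 0, 0],
    [0, 0.27, 0.96, 0, 0, 0, 0],
    [0, 0.27, 0.96, 0, 0, 0, 0],
  ],
)

```text
time_s: 19.23
tcp_pos: [0.5718, -0.1406, 0.0676]
ee_rot: [[-0.487, 0.873, -0.001], [0.873, 0.487, 0.001], [0.002, 0.0, -1.0]]
wrist_force: [0.6, -0.4, -0.7]
gripper_width: 0.226
gripper_force: 30.0
```

>>> drive_tool(
  rows=[
    [0, 0.27, 0.96, 0, 0, 0, 0],
    [0, 0.27, 0.96, 0, 0, 0, 0],
    [0, 0.27, 0.96, 0, 0, 0, 0],
    [0, 0.27, 0.96, 0, 0, 0, 0],
    [0, 0.27, 0.96, 0, 0, 0, 0],
  ],
)

```text
time_s: 19.65
tcp_pos: [0.5732, -0.1358, 0.0676]
ee_rot: [[-0.487, 0.873, -0.001], [0.873, 0.487, 0.002], [0.002, 0.0, -1.0]]
wrist_force: [-0.1, -1.2, -0.1]
gripper_width: 0.225
gripper_force: 30.0
```

>>> drive_tool(
  rows=[
    [0, 0.27, 0.96, 0, 0, 0, 0],
    [0, 0.27, 0.96, 0, 0, 0, 0],
    [0, 0.27, 0.96, 0, 0, 0, 0],
    [0, 0.27, 0.96, 0, 0, 0, 0],
    [0, 0.27, 0.96, 0, 0, 0, 0],
  ],
)

```text
time_s: 20.07
tcp_pos: [0.5745, -0.131, 0.0675]
ee_rot: [[-0.487, 0.873, -0.001], [0.873, 0.487, 0.002], [0.002, 0.0, -1.0]]
wrist_force: [0.3, -0.1, -1.6]
gripper_width: 0.229
gripper_force: 30.0
```

>>> drive_tool(
  rows=[
    [0, 0.27, 0.96, 0, 0, 0, 0],
    [0, 0.27, 0.96, 0, 0, 0, 0],
    [0, 0.27, 0.96, 0, 0, 0, 0],
    [0, 0.27, 0.96, 0, 0, 0, 0],
    [0, 0.27, 0.96, 0, 0, 0, 0],
  ],
)

```text
time_s: 20.48
tcp_pos: [0.5758, -0.1262, 0.0675]
ee_rot: [[-0.487, 0.873, -0.001], [0.873, 0.487, 0.002], [0.002, 0.0, -1.0]]
wrist_force: [0.1, 0.2, -0.6]
gripper_width: 0.228
gripper_force: 30.0
```

>>> drive_tool(
  rows=[
    [0, 0.27, 0.96, 0, 0, 0, 0],
    [0, 0.27, 0.96, 0, 0, 0, 0],
    [0, 0.27, 0.96, 0, 0, 0, 0],
    [0, 0.27, 0.96, 0, 0, 0, 0],
    [0, 0.27, 0.96, 0, 0, 0, 0],
  ],
)

```text
time_s: 20.9
tcp_pos: [0.5772, -0.1214, 0.0676]
ee_rot: [[-0.487, 0.873, -0.001], [0.873, 0.487, 0.002], [0.002, 0.0, -1.0]]
wrist_force: [0.2, -1.5, -1.2]
gripper_width: 0.225
gripper_force: 30.0
```

>>> drive_tool(
  rows=[
    [0, 0.27, 0.96, 0, 0, 0, 0],
    [0, 0.27, 0.96, 0, 0, 0, 0],
    [0, 0.27, 0.96, 0, 0, 0, 0],
    [0, 0.27, 0.96, 0, 0, 0, 0],
    [0, 0.27, 0.96, 0, 0, 0, 0],
  ],
)

```text
time_s: 21.32
tcp_pos: [0.5785, -0.1166, 0.0676]
ee_rot: [[-0.487, 0.873, -0.001], [0.873, 0.487, 0.002], [0.002, 0.0, -1.0]]
wrist_force: [0.5, -0.2, 0.2]
gripper_width: 0.228
gripper_force: 30.0
```

```bash
python3 -c "
from h import *
look()"
```

```text
F [-0.13  0.2  -0.98] bed [-0.18  0.15] tcp [588.3  46.4] z 0.0675 t 21.6167 ee z [-0.001  0.002 -1.   ]
blank uv [582.  116.4] yaw rel 0.7 iou 0.906 p 0.6
```

>>> drive_tool(
  rows=[
    [0, 0.27, 0.96, 0, 0, 0, 0],
    [0, 0.27, 0.96, 0, 0, 0, 0],
    [0, 0.27, 0.96, 0, 0, 0, 0],
    [0, 0.27, 0.96, 0, 0, 0, 0],
    [0, 0.27, 0.96, 0, 0, 0, 0],
  ],
)

```text
time_s: 22.08
tcp_pos: [0.5798, -0.1118, 0.0675]
ee_rot: [[-0.487, 0.873, -0.001], [0.873, 0.487, 0.001], [0.002, -0.0, -1.0]]
wrist_force: [-0.0, -0.1, -1.2]
gripper_width: 0.228
gripper_force: 30.0
```

>>> drive_tool(
  rows=[
    [0, 0.22, 0.77, 0, 0, 0, 0],
    [0, 0.22, 0.77, 0, 0, 0, 0],
    [0, 0.22, 0.77, 0, 0, 0, 0],
    [0, 0.22, 0.77, 0, 0, 0, 0],
    [0, 0.22, 0.77, 0, 0, 0, 0],
  ],
)

```text
time_s: 22.5
tcp_pos: [0.581, -0.1079, 0.0675]
ee_rot: [[-0.487, 0.873, -0.001], [0.873, 0.487, 0.002], [0.002, 0.0, -1.0]]
wrist_force: [-0.8, 0.2, -0.3]
gripper_width: 0.227
gripper_force: 30.0
```

>>> drive_tool(
  rows=[
    [0, 0.16, 0.58, 0, 0, 0, 0],
    [0, 0.16, 0.58, 0, 0, 0, 0],
    [0, 0.16, 0.58, 0, 0, 0, 0],
    [0, 0.16, 0.58, 0, 0, 0, 0],
    [0, 0.16, 0.58, 0, 0, 0, 0],
  ],
)

```text
time_s: 22.92
tcp_pos: [0.5818, -0.1051, 0.0675]
ee_rot: [[-0.487, 0.873, -0.001], [0.873, 0.487, 0.002], [0.002, 0.0, -1.0]]
wrist_force: [-0.4, -0.4, -1.2]
gripper_width: 0.226
gripper_force: 30.0
```

```bash
python3 -c "
from h import *
look()"
```

```text
F [-0.43 -0.02 -1.16] bed [-0.4  -0.14] tcp [588.4  58.4] z 0.0676 t 23.2167 ee z [-0.     0.002 -1.   ]
blank uv [581.1 126.6] yaw rel -2.6 iou 0.902 p 0.58
```

>>> drive_tool(
  rows=[
    [0, 0.14, 0.48, 0, 0, 0, 0],
    [0, 0.14, 0.48, 0, 0, 0, 0],
    [0, 0.14, 0.48, 0, 0, 0, 0],
    [0, 0.14, 0.48, 0, 0, 0, 0],
    [0, 0.14, 0.48, 0, 0, 0, 0],
  ],
)

```text
time_s: 23.68
tcp_pos: [0.5819, -0.1031, 0.0675]
ee_rot: [[-0.487, 0.873, -0.002], [0.873, 0.487, 0.001], [0.002, -0.001, -1.0]]
wrist_force: [-1.7, -2.3, 0.3]
gripper_width: 0.227
gripper_force: 30.0
```

>>> drive_tool(
  rows=[
    [0, 0.1, 0.34, 0, 0, 0, 0],
    [0, 0.1, 0.34, 0, 0, 0, 0],
    [0, 0.1, 0.34, 0, 0, 0, 0],
  ],
)

```text
time_s: 23.93
tcp_pos: [0.5818, -0.1026, 0.0674]
ee_rot: [[-0.487, 0.873, -0.003], [0.873, 0.487, 0.0], [0.002, -0.003, -1.0]]
wrist_force: [-1.8, -6.1, -0.1]
gripper_width: 0.227
gripper_force: 30.0
```

```bash
python3 -c "
from h import *
look()"
```

```text
F [-2.06 -5.3  -0.25] bed [-0.53 -5.67] tcp [587.7  60.7] z 0.0674 t 24.2333 ee z [-0.003  0.    -1.   ]
blank uv [583.7 127.7] yaw rel -0.6 iou 0.896 p 0.91
```

>>> drive_tool(
  rows=[
    [0, -0.7, -2.5, 0, 0, 0, 0],
    [0, -0.7, -2.5, 0, 0, 0, 0],
    [0, -0.7, -2.5, 0, 0, 0, 0],
    [0, -0.7, -2.5, 0, 0, 0, 0],
    [0, -0.7, -2.5, 0, 0, 0, 0],
  ],
)

```text
time_s: 24.7
tcp_pos: [0.5795, -0.1142, 0.0676]
ee_rot: [[-0.487, 0.873, -0.0], [0.873, 0.487, 0.002], [0.002, 0.001, -1.0]]
wrist_force: [0.5, 0.3, -1.4]
gripper_width: 0.23
gripper_force: 30.0
```

>>> drive_tool(
  rows=[
    [0, -11.2, 3.2, 0, 0, 0, 0],
    [0, -11.2, 3.2, 0, 0, 0, 0],
    [0, -11.2, 3.2, 0, 0, 0, 0],
    [0, -11.2, 3.2, 0, 0, 0, 0],
    [0, -11.2, 3.2, 0, 0, 0, 0],
  ],
)

```text
time_s: 25.12
tcp_pos: [0.5229, -0.0981, 0.0676]
ee_rot: [[-0.487, 0.873, -0.0], [0.873, 0.487, 0.002], [0.002, 0.001, -1.0]]
wrist_force: [-0.4, -0.4, -1.2]
gripper_width: 0.23
gripper_force: 30.0
```

>>> drive_tool(
  rows=[
    [0, 0, 0, 0, 0, 0, 0],
    [0, 0, 0, 0, 0, 0, 0],
  ],
)

```text
time_s: 25.28
tcp_pos: [0.5235, -0.0982, 0.0679]
ee_rot: [[-0.488, 0.873, 0.0], [0.873, 0.488, 0.002], [0.001, 0.001, -1.0]]
wrist_force: [-0.2, 0.0, -0.0]
gripper_width: 0.229
gripper_force: 30.0
```

```bash
python3 -c "
from h import *
c=look(8);save('c5.png',c['frame'][150:260,140:300],4)"
```

```text
F [ 0.12 -0.12 -0.65] bed [ 0.15 -0.09] tcp [530.4  48.9] z 0.0674 t 25.6833 ee z [-0.001  0.002 -1.   ]
blank uv [581.2 129.5] yaw rel -2.2 iou 0.854 p 0.97
```

View pics/c5.png

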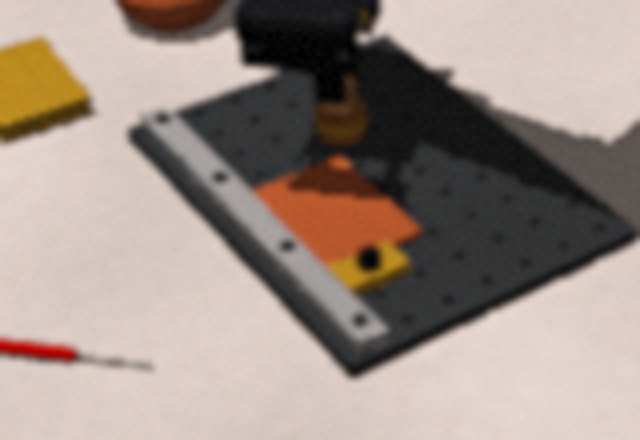

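>>> drive_tool(
  rows=[
    [0, 0.57, 2.0, 0, 0, 0, 0],
    [0, 0.57, 2.0, 0, 0, 0, 0],
    [0, 0.57, 2.0, 0, 0, 0, 0],
    [0, 0.57, 2.0, 0, 0, 0, 0],
    [0, 0, 0, 0, 0, 0, 0],
  ],
)

```text
time_s: 26.15
tcp_pos: [0.5258, -0.0898, 0.0676]
ee_rot: [[-0.488, 0.873, -0.0], [0.873, 0.488, 0.002], [0.002, 0.0, -1.0]]
wrist_force: [1.0, 0.5, -1.2]
gripper_width: 0.229
gripper_force: 30.0
```

>>> drive_tool(
  rows=[
    [0, 0.87, 0.49, 0, 0, 0, 0],
    [0, 0.87, 0.49, 0, 0, 0, 0],
    [0, 0.87, 0.49, 0, 0, 0, 0],
    [0, 0.87, 0.49, 0, 0, 0, 0],
    [0, 0.87, 0.49, 0, 0, 0, 0],
  ],
)

```text
time_s: 26.57
tcp_pos: [0.53, -0.0877, 0.0675]
ee_rot: [[-0.487, 0.873, -0.001], [0.873, 0.487, 0.002], [0.002, 0.0, -1.0]]
wrist_force: [0.2, -0.0, 0.2]
gripper_width: 0.229
gripper_force: 30.0
```

>>> drive_tool(
  rows=[
    [0, 0.87, 0.49, 0, 0, 0, 0],
    [0, 0.87, 0.49, 0, 0, 0, 0],
    [0, 0.87, 0.49, 0, 0, 0, 0],
    [0, 0.44, 0.24, 0, 0, 0, 0],
    [0, 0.44, 0.24, 0, 0, 0, 0],
  ],
)

```text
time_s: 26.98
tcp_pos: [0.5334, -0.0858, 0.0675]
ee_rot: [[-0.487, 0.873, -0.001], [0.873, 0.487, 0.002], [0.002, 0.0, -1.0]]
wrist_force: [-0.4, -0.4, -0.4]
gripper_width: 0.225
gripper_force: 30.0
```

>>> drive_tool(
  rows=[
    [0, 0.44, 0.24, 0, 0, 0, 0],
    [0, 0.44, 0.24, 0, 0, 0, 0],
    [0, 0.44, 0.24, 0, 0, 0, 0],
    [0, 0.44, 0.24, 0, 0, 0, 0],
    [0, 0, 0, 0, 0, 0, 0],
  ],
)

```text
time_s: 27.4
tcp_pos: [0.5352, -0.0848, 0.0675]
ee_rot: [[-0.487, 0.873, -0.001], [0.873, 0.487, 0.001], [0.002, 0.0, -1.0]]
wrist_force: [0.4, -0.1, -1.1]
gripper_width: 0.228
gripper_force: 30.0
```

```bash
python3 -c "
from h import *
look()"
```

```text
F [-0.05 -0.43 -0.91] bed [ 0.07 -0.43] tcp [537.9  65. ] z 0.0675 t 27.7 ee z [-0.001  0.002 -1.   ]
blank uv [582.9 126.6] yaw rel -1.4 iou 0.872 p 0.86
```

>>> drive_tool(
  rows=[
    [0, 0.35, 0.19, 0, 0, 0, 0],
    [0, 0.35, 0.19, 0, 0, 0, 0],
    [0, 0.35, 0.19, 0, 0, 0, 0],
    [0, 0.35, 0.19, 0, 0, 0, 0],
    [0, 0.35, 0.19, 0, 0, 0, 0],
  ],
)

```text
time_s: 28.17
tcp_pos: [0.5361, -0.0841, 0.0673]
ee_rot: [[-0.487, 0.873, -0.003], [0.873, 0.487, 0.001], [0.002, -0.002, -1.0]]
wrist_force: [-1.8, -0.7, -1.3]
gripper_width: 0.229
gripper_force: 30.0
```

```bash
python3 -c "
from h import *
look()"
```

```text
F [-1.35 -1.19 -0.92] bed [-0.97 -1.51] tcp [539.1  66.3] z 0.0674 t 28.4667 ee z [-0.001  0.001 -1.   ]
blank uv [582.5 127.6] yaw rel -3.0 iou 0.833 p 0.76
```

>>> drive_tool(
  rows=[
    [0, 0.26, 0.15, 0, 0, 0, 0],
    [0, 0.26, 0.15, 0, 0, 0, 0],
    [0, 0.26, 0.15, 0, 0, 0, 0],
    [0, 0.26, 0.15, 0, 0, 0, 0],
    [0, 0, 0, 0, 0, 0, 0],
  ],
)

```text
time_s: 28.93
tcp_pos: [0.537, -0.0836, 0.0673]
ee_rot: [[-0.487, 0.874, -0.003], [0.874, 0.487, 0.001], [0.002, -0.002, -1.0]]
wrist_force: [-3.7, -3.8, -0.3]
gripper_width: 0.226
gripper_force: 30.0
```

```bash
python3 -c "
from h import *
look()"
```

```text
F [-3.71 -3.07 -0.63] bed [-2.73 -3.97] tcp [539.4  66.8] z 0.0673 t 29.2333 ee z [-0.003  0.001 -1.   ]
blank uv [581.8 128.6] yaw rel -5.3 iou 0.826 p 0.65
```

>>> drive_tool(
  rows=[
    [0, 0.2, 0.03, 0, 0, 0, 0],
    [0, 0.2, 0.03, 0, 0, 0, 0],
    [0, 0.2, 0.03, 0, 0, 0, 0],
    [0, 0.2, 0.03, 0, 0, 0, 0],
    [0, 0.2, 0.03, 0, 0, 0, 0],
  ],
)

```text
time_s: 29.7
tcp_pos: [0.5373, -0.0835, 0.0672]
ee_rot: [[-0.487, 0.874, -0.004], [0.874, 0.487, 0.001], [0.003, -0.003, -1.0]]
wrist_force: [-5.1, -3.1, 0.3]
gripper_width: 0.227
gripper_force: 30.0
```

```bash
python3 -c "
from h import *
look(10)"
```

```text
F [-5.24 -3.25  0.25] bed [-4.15 -4.56] tcp [539.6  66.9] z 0.0671 t 30.2 ee z [-0.004  0.001 -1.   ]
blank uv [583.1 127.4] yaw rel -2.8 iou 0.846 p 0.88
```

>>> drive_tool(
  rows=[
    [0, 0.12, 0.03, 0, 0, 0, 0],
    [0, 0.12, 0.03, 0, 0, 0, 0],
    [0, 0.12, 0.03, 0, 0, 0, 0],
    [0, 0.12, 0.03, 0, 0, 0, 0],
    [0, 0, 0, 0, 0, 0, 0],
  ],
)

```text
time_s: 30.67
tcp_pos: [0.5374, -0.0835, 0.0671]
ee_rot: [[-0.487, 0.874, -0.005], [0.874, 0.487, 0.001], [0.003, -0.004, -1.0]]
wrist_force: [-5.8, -2.8, 0.1]
gripper_width: 0.229
gripper_force: 30.0
```

```bash
python3 -c "
from h import *
look(16)"
```

```text
F [-5.77 -3.5   0.31] bed [-4.59 -4.94] tcp [539.7  66.9] z 0.067 t 31.4667 ee z [-0.005  0.001 -1.   ]
blank uv [581.2 127.6] yaw rel -6.4 iou 0.784 p 0.96
```

>>> drive_tool(
  rows=[
    [0, 0.1, 0, 0, 0, 0, 0],
    [0, 0.1, 0, 0, 0, 0, 0],
    [0, 0.1, 0, 0, 0, 0, 0],
    [0, 0, 0, 0, 0, 0, 0],
    [0, 0, 0, 0, 0, 0, 0],
  ],
)

```text
time_s: 31.93
tcp_pos: [0.5375, -0.0835, 0.067]
ee_rot: [[-0.487, 0.874, -0.006], [0.874, 0.487, 0.001], [0.004, -0.005, -1.0]]
wrist_force: [-5.1, -3.9, -0.6]
gripper_width: 0.227
gripper_force: 30.0
```

```bash
python3 -c "
from h import *
c=look(16);save('c6.png',c['frame'][150:260,140:300],4)"
```

```text
F [-6.12 -3.35  0.6 ] bed [-4.97 -4.9 ] tcp [539.8  67. ] z 0.067 t 32.7333 ee z [-0.006  0.001 -1.   ]
blank uv [582.6 129. ] yaw rel -3.7 iou 0.854 p 0.94
```

View pics/c6.png

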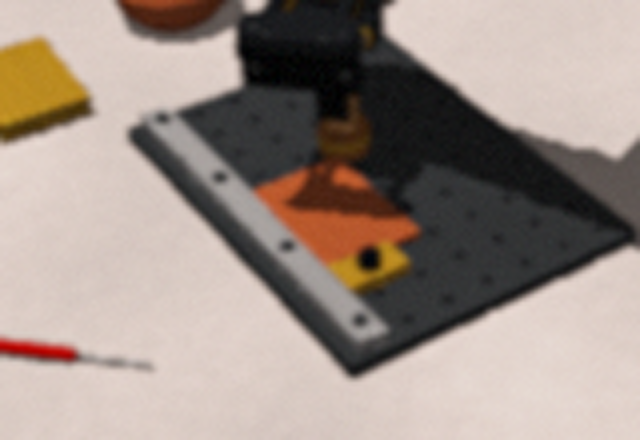

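>>> drive_tool(
  rows=[
    [0, -0.6, -0.3, 0, 0, 0, 0],
    [0, -0.9, -0.5, 0, 0, 0, 0],
    [0, -2, -1.1, 0, 0, 0, 0],
    [0, -3, -1.7, 0, 0, 0, 0],
    [0, -4, -2.2, 0, 0, 0, 0],
  ],
)

```text
time_s: 33.2
tcp_pos: [0.5315, -0.0883, 0.0684]
ee_rot: [[-0.488, 0.873, 0.005], [0.873, 0.488, 0.002], [-0.001, 0.005, -1.0]]
wrist_force: [0.0, 0.0, -1.2]
gripper_width: 0.224
gripper_force: 30.0
```

>>> drive_tool(
  rows=[
    [0, -2, -1, 10, 0, 0, 0],
    [0, 0, 0, 20, 0, 0, 0.05],
    [0, 0, 0, 25, 0, 0, 0.08],
    [0, 0, 0, 18, 0, 0, 0.08],
    [0, -3, 15, 0, 0, 0, 0.08],
  ],
)

```text
time_s: 33.62
tcp_pos: [0.5283, -0.0757, 0.1461]
ee_rot: [[-0.719, 0.695, 0.011], [0.695, 0.719, 0.001], [-0.007, 0.009, -1.0]]
wrist_force: [0.4, 0.5, -0.5]
gripper_width: 0.228
gripper_force: 30.0
```

>>> drive_tool(
  rows=[
    [0, -5.5, 30, 0, 0, 0, 0.08],
    [0, -5.5, 30, 0, 0, 0, 0.08],
    [0, -5.5, 30, 0, 0, 0, 0.08],
    [0, -5.5, 30, 0, 0, 0, 0.044],
    [0, -5.5, 30, 0, 0, 0, 0],
  ],
)

```text
time_s: 34.03
tcp_pos: [0.4972, 0.0769, 0.142]
ee_rot: [[-0.884, 0.467, 0.002], [0.467, 0.884, 0.002], [-0.001, 0.003, -1.0]]
wrist_force: [0.1, 1.0, -1.0]
gripper_width: 0.229
gripper_force: 30.0
```

>>> drive_tool(
  rows=[
    [0, -5.5, 30, 0, 0, 0, 0],
    [0, -5.5, 30, 0, 0, 0, 0],
    [0, -5.5, 30, 0, 0, 0, 0],
    [0, -5.5, 30, 0, 0, 0, 0],
    [0, -5.5, 30, 0, 0, 0, 0],
  ],
)

```text
time_s: 34.45
tcp_pos: [0.4694, 0.2273, 0.142]
ee_rot: [[-0.883, 0.469, 0.001], [0.469, 0.883, 0.003], [0.0, 0.004, -1.0]]
wrist_force: [0.1, -0.5, -0.4]
gripper_width: 0.227
gripper_force: 30.0
```

>>> drive_tool(
  rows=[
    [0, -5, 30, 0, 0, 0, 0],
    [0, -3, 25, 0, 0, 0, 0],
    [0, 0, 15, 0, 0, 0, 0],
    [0, 0, 0, 0, 0, 0, 0],
    [0, 0, 0, 0, 0, 0, 0],
  ],
)

```text
time_s: 34.87
tcp_pos: [0.4613, 0.2958, 0.141]
ee_rot: [[-0.884, 0.468, -0.001], [0.468, 0.884, 0.002], [0.001, 0.001, -1.0]]
wrist_force: [-0.8, -0.6, -1.0]
gripper_width: 0.232
gripper_force: 30.0
```

```bash
python3 -c "
from h import *
c=look();S=sense();print(S['tcp_pos'],S['joints'].round(1),S['ee_rot'].round(3));save('c7.png',c['frame'][150:290,140:420],2.6)"
```

```text
F [ 0.16 -0.05 -0.85] bed [ 0.16 -0.  ] tcp [363.2 409.4] z 0.1407 t 35.1667 ee z [-0.001  0.001 -1.   ]
blank uv [583.3 129.9] yaw rel -2.7 iou 0.857 p 0.78
[0.46143152 0.29437611 0.14068958] [ 4.950e+01  2.010e+01 -1.850e+01 -1.000e-01 -5.150e+01 -1.674e+02] [[-0.883  0.47  -0.001]
 [ 0.47   0.883  0.001]
 [ 0.002  0.    -1.   ]]
```

View pics/c7.png

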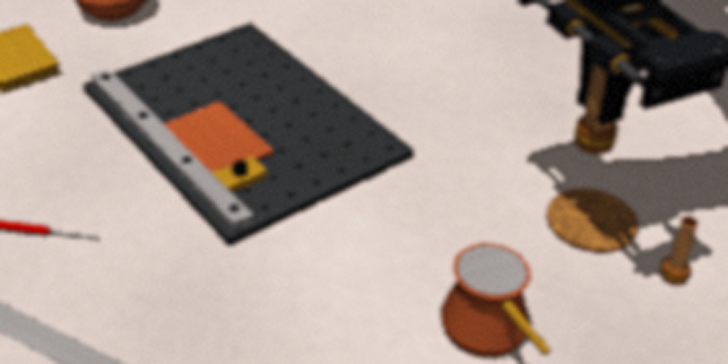

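The blank sits flush in the corner of fence and stop (view (220,135)), and the pad is free at (592,218). Now I'm setting the tamper down.

>>> drive_tool(
  rows=[
    [0, -1, 7, 0, 0, 0, 0],
    [0, 0, 6.5, -15, 0, 0, 0],
    [0, 0, 0, -25, 0, 0, 0],
    [0, 0, 0, -22, 0, 0, 0],
    [0, 0, 0, -10, 0, 0, 0],
  ],
)

```text
time_s: 35.63
tcp_pos: [0.459, 0.3078, 0.066]
ee_rot: [[-0.883, 0.469, -0.005], [0.469, 0.883, -0.002], [0.003, -0.004, -1.0]]
wrist_force: [0.6, -1.2, -0.3]
gripper_width: 0.223
gripper_force: 30.0
```

>>> drive_tool(
  rows=[
    [0, 0, 0, -3, 0, 0, 0],
    [0, 0, 0, -2, 0, 0, 0],
    [0, 0, 0, -1, 0, 0, 0],
    [0, 0, 0, -1, 0, 0, 0],
    [0, 0, 0, 0, 0, 0, 0],
  ],
)

```text
time_s: 36.05
tcp_pos: [0.4606, 0.3092, 0.0625]
ee_rot: [[-0.883, 0.469, -0.0], [0.469, 0.883, 0.002], [0.001, 0.002, -1.0]]
wrist_force: [-0.8, 0.2, -1.2]
gripper_width: 0.233
gripper_force: 30.0
```

```bash
python3 -c "
from h import *
m,s,c=force(6);S=sense();print(m.round(2),S['tcp_pos'].round(4),S['ee_rot'][:,2].round(3))"
```

```text
[ 0.5  -0.06 -0.8 ] [0.4603 0.3087 0.0619] [-0.001  0.001 -1.   ]
```

>>> drive_tool(
  rows=[
    [0, 0, 0, -0.6, 0, 0, 0],
    [0, 0, 0, -0.6, 0, 0, 0],
    [0, 0, 0, -0.5, 0, 0, 0],
    [0, 0, 0, -0.3, 0, 0, 0],
    [0, 0, 0, 0, 0, 0, 0],
  ],
)

```text
time_s: 36.77
tcp_pos: [0.4602, 0.3087, 0.0598]
ee_rot: [[-0.883, 0.469, -0.001], [0.469, 0.883, 0.001], [0.002, 0.0, -1.0]]
wrist_force: [-1.2, -0.6, 2.4]
gripper_width: 0.23
gripper_force: 30.0
```

```bash
python3 -c "
from h import *
m,s,c=force(6);S=sense();print(m.round(2),S['tcp_pos'].round(4),S['ee_rot'][:,2].round(3))"
```

```text
[-1.41 -0.6   3.27] [0.4602 0.3087 0.0598] [-0.001  0.001 -1.   ]
```

>>> drive_tool(
  rows=[
    [35, 0, 0, 0, 0, 0, 0],
    [45, 0, 0, 0, 0, 0, 0],
    [60, 0, 0, 0, 0, 0, 0],
    [60, 0, 0, 0, 0, 0, 0],
    [60, 0, 0, 0, 0, 0, 0],
  ],
)

```text
time_s: 37.48
tcp_pos: [0.4602, 0.3087, 0.0594]
ee_rot: [[-0.883, 0.469, -0.002], [0.469, 0.883, 0.001], [0.002, 0.0, -1.0]]
wrist_force: [-0.2, 0.0, 0.4]
gripper_width: 0.522
gripper_force: 0.0
```

>>> drive_tool(
  rows=[
    [60, 0, 0, 8, 0, 0, 0],
    [60, 0, 0, 20, 0, 0, 0],
    [60, 0, 0, 30, 0, 0, 0],
    [60, 0, 0, 30, 0, 0, 0],
    [60, 0, 0, 30, 0, 0, 0],
  ],
)

```text
time_s: 37.9
tcp_pos: [0.4601, 0.3085, 0.1793]
ee_rot: [[-0.883, 0.469, -0.001], [0.469, 0.883, 0.001], [0.002, -0.0, -1.0]]
wrist_force: [-0.1, 1.1, 0.6]
gripper_width: 0.603
gripper_force: 0.0
```

>>> drive_tool(
  rows=[
    [60, -15, -30, 10, 0, 0, 0],
    [60, -15, -30, 0, 0, 0, 0],
    [60, -15, -30, 0, 0, 0, 0],
    [60, 0, 0, 0, 0, 0, 0],
    [60, 0, 0, 0, 0, 0, 0],
  ],
)

```text
time_s: 38.32
tcp_pos: [0.4147, 0.2175, 0.1886]
ee_rot: [[-0.883, 0.47, -0.0], [0.47, 0.883, 0.002], [0.001, 0.002, -1.0]]
wrist_force: [0.6, 0.6, 0.3]
gripper_width: 0.596
gripper_force: 0.0
```

```bash
python3 - <<'E'
from h import *
c=look(2);t=capture('top');save('c8.png',np.hstack([cv2.resize(c['frame'][150:290,140:420],(400,200),interpolation=2),cv2.resize(t['frame'][140:250,130:350],(400,200),interpolation=2)]),1)
for d in masks_of('blank_mid',t)[:2]:
  x,i=fitbox(t,d['region'],(70,100),12,18,(581,-34,-16));print(uv(x[:2]).round(1),x[2]+15.9,i)
E
```

```text
F [-0.28  0.26 -0.  ] bed [-0.34  0.17] tcp [339.8 324.8] z 0.1884 t 38.4167 ee z [ 0.     0.002 -1.   ]
blank uv [581.2 129.2] yaw rel -5.0 iou 0.805 p 0.59
```

View pics/c8.png

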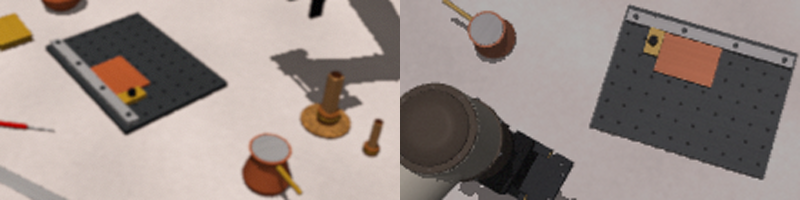

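The blank sits in the corner of fence and stop (right view, (688,62)), the tamper stands upright on its pad (left view, (325,105)), and the bystanders look unmoved.

```bash
python3 -c "
from h import *
print(finish_job())"
```

```text
the job is handed in; nothing more can be done
None
```

The job is handed in at about 38 s: the last pictures show the blank in the corner of fence and stop and the tamper upright on its pad; I pressed the free corner with about 5 N towards each, and the bowl, pot and plates were never approached.

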